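# Close the balance's draught shield and tare

## Task

The empty sample cup is already on the balance. Push the draught-shield lid fully shut by its black lip so that no draught reaches the pan, then press the blue tare key down lightly and let it spring back. Do not press the other keys, and leave the cup on the pan and everything standing round the balance as they are.

Things in the scene. Friction and masses are not known exactly. Their poses are not given: they have to be found in the camera images.
- balance: White bench balance, fixed, 300 mm deep (x), 200 wide (y). Origin on the worktop under its centre; x points from its front (control panel, towards the robot) to its rear, y to its left, z up. Panel: x -0.148 to -0.063, rising rearward at 0.2 rad from z 0.028 to 0.046. Behind it a glass chamber (x -0.063 to 0.083, y +-0.096, rims up to z 0.115) round the pan, then a housing up to z 0.106.
- lid (a joint): Position of the flat glass lid on the chamber, 146 x 162 x 5 mm, top face at z 0.1125 of the balance: 0 = fully shut (end stop), grows along the balance's +x (rearward) as it opens, up to 0.085 m. It stays where it is left; sliding friction about 1 N.
- lid_lip (a point): On the upright rear face of the lid's black push lip, at mid length, 10 mm above the lid's top face. The lip is 90 mm long (along the balance's y), 19 mm high and slopes off to the front over 20 mm. Its rear face looks to the balance's +x: push on it towards -x to shut the lid. Behind it lie 73 mm of free flat glass. Lid shut: this point is at x 0.010, y 0, z 0.1225 of the balance.
- tare_key (a joint): Travel of the blue tare key (the only blue one; white double bar on it): 0 = up, 0.004 m = fully down. Spring: starts to move at 1 N, fully down at 3 N; it springs back by itself. It moves along the panel's normal (0.2 rad from vertical).
- tare_key_top (a point): Centre of the top face of the blue tare key, second from the right seen from the front. The key is 16 mm (x) by 24 mm (y) and stands 5.7 mm above the panel; its top is about 38 mm above the worktop. The four keys stand in a row along the balance's y, 44 mm apart: y 0.066, 0.022, -0.022 (tare), -0.066.
- power_key (a joint): Travel of the grey power key (leftmost, y 0.066), 0 = up, 0.004 m = down; same spring. Not to be pressed.
- menu_key (a joint): Travel of the grey menu key (second from the left, y 0.022), 0 = up, 0.004 m = down. Not to be pressed.
- print_key (a joint): Travel of the grey print key (rightmost, y -0.066), 0 = up, 0.004 m = down. Not to be pressed.
- pan: Round steel weighing pan, 90 mm across, inside the glass chamber; origin under its centre, top face 7.5 mm above the origin (z 0.0535 of the balance). Not to be touched.
- sample_cup: Empty white sample cup, 20 mm across, 24 mm high, standing loose on the pan; origin at the centre of its underside. Not to be touched.
- reagent_bottle: White capped reagent bottle with a blue band, 40 mm across, 85 mm high, loose, beside the balance; origin at the centre of its underside.
- screw_jar: White screw-top jar with a blue band, 41 mm across, 58 mm high, loose, beside the balance; origin at the centre of its underside.
- spare_cup: Spare white sample cup, 20 mm across, 24 mm high, loose on the worktop beside the balance; origin at the centre of its underside.
- forceps: Steel forceps, 130 mm long (y) x 14 mm x 8 mm high, loose, flat on the worktop beside the balance; origin under its middle.

How it is judged:
On the way, in this order (a step that is already met when the one before it is completed fails the run):
1. the lid is pushed fully shut (within 4 mm) (value of joint lid below 0.004 m), for 0.2 s.
2. with the lid shut, the blue tare key is pressed at least 2 mm down (value of joint tare_key above 0.002 m and value of joint lid below 0.004 m), for 0.1 s.
At the end, for the whole second after the job is handed in: The lid is shut (within 4 mm of its stop), the tare key has sprung back up (within 0.7 mm), the sample cup stands upright and at rest on the pan within 4 mm of where it was, and the bottle, jar, spare cup and forceps are within 10 mm of where they stood (value of joint lid below 0.004 m and value of joint tare_key below 0.0007 m and distance of sample_cup from where it was at the start of the episode below 0.004 m and angle between sample_cup's own z axis and vertical below 0.1 rad and linear speed of sample_cup below 0.01 m/s and distance of each of reagent_bottle, screw_jar, spare_cup, forceps from where it was at the start of the episode below 0.01 m); the robot touches nothing.
It fails at once if the tare key is pressed (over 1.5 mm) while the lid is still open by more than 6 mm (value of joint tare_key above 0.0015 m and value of joint lid above 0.006 m).
It fails at once if one of the other three keys is pressed by more than 1 mm (value of joint any of power_key, menu_key, print_key above 0.001 m).
It fails at once if the tare key is pressed with more than 15 N instead of lightly (value of joint tare_key above 0.0005 m and contact force between the arm and balance above 15 N).
It fails at once if the robot touches the pan or the cup on it, or the cup is shifted or lifted by more than 6 mm (contact force between the arm and pan above 0.3 N or contact force between the arm and sample_cup above 0.3 N or distance of sample_cup from where it was at the start of the episode above 0.006 m).
It fails at once if a thing beside the balance is pushed, lifted or carried by more than 15 mm (distance of any of reagent_bottle, screw_jar, spare_cup, forceps from where it was at the start of the episode above 0.015 m).
It also fails if it takes over 40 s, if anything falls off the work surface, if the arm or the gripper's body presses on something with over 40 N, if the wrist force passes 120 N, or if a joint passes its speed limit or range.

## Robot

A 6-joint arm with a two-finger parallel gripper is mounted at the origin on a cart in front of the work surface, level with it; the furniture and walls round the work are solid. World frame = base frame: x ahead of the robot, y to its left, z up, the work surface at z = 0. Lengths are in m, angles in rad, forces in N, time in s.
With the tool pointing down it reaches from about 0.25 to 0.725 m from the base axis. Payload 4 kg.
Tool frame: the origin (TCP) lies at the very end of the fingers, on their centre line; the grasp point (between the pads) lies 19 mm behind it; z points along the fingers, y is the direction in which the jaws open and shut (so a half turn about z gives the same grasp; the last joint's range is limited). The gripper opens to 85 mm and grips with 20 to 120 N. Pads are 22 mm wide; open, the fingers measure 114 mm over their backs; the gripper's body (76 mm by 85 mm) begins 54 mm behind the grasp point. The pads swing forward as they close: fully open they stand 13 mm farther back than shut.
Start: joints at [-1.197, 0.241, 0.005, 1.335, 0, 1.571], TCP at [0.183, -0.465, 0.231] pointing down, gripper open.
Joint ranges: [-2.72, 2.72], [-1.05, 1.87], [-1.09, 1.28], [-1.99, 2.15], [-1.42, 1.44], [-3.14, 3.14]. Speed limits (rad/s): [2.79, 2.79, 3.14, 3.14, 3.14, 3.14].

## Interface

Orientations are given as a unit quaternion [x, y, z, w].
In Python, from workcell import bot, camera gives the robot as it stands. The module is installed in compiled form; this text tells all that it offers.
- The arm moves only by the tool send_rows, never from a script. Its argument "deltas" is a list of rows, each an object with "grip": the opening, from 0 (shut) to 1 (fully open); "translation": the shift along the tool's x, y, z in m, a list of three; "twist": the turn, a rotation vector about the tool's x, y, z in degrees, a list of three. A call has 1 to 5 rows; each row is the pose to reach, as a shift and turn from the pose measured when the call began, along the tool's axes at that moment; what a row does not reach only later rows make up. A row lasts 1/8 s, in which the tool goes at most 62.5 mm and 10.7 degrees, less where a joint would pass 70% of its speed; a pose out of reach is approached as far as the arm can. A call with a gripper value outside its range is refused whole. The fingers move at their own pace and stop on an object; the grip force is fixed at half the most. Time passes only in rows, so rows that repeat a pose let the fingers close. It gives the time, the measured TCP pose, the force and the opening at its end, in the units of the state.
- bot.get_obs(): the state, without advancing time (a new reading comes with each control period).
- camera(name): name is "scene" or "top" or "wrist"; returns a dict with "color" (480x640x3 uint8, blue, green, red), "intrinsics" (3x3 intrinsics, pixels), "xyz" and "rotation" of the camera in the world. Camera axes: x right, y down, z forward; pixel columns grow to the right and rows downward; lengths in m; the calibration is good to about 2 mm. The wrist camera is an equidistant fisheye: a pixel r from the principal point sees the ray r / f radians off the axis. A picture is of the moment at which its call begins. There is no depth.
- bot.job_done(): hands the job in, once; it reports no verdict.
The state is a dict: "clock": time; "joint_pos": joint angles; "joint_vel": joint speeds; "tau": joint torques, N m; "eef_pos": TCP position; "tool_rot": TCP orientation; "ft_force": force on the tool from outside, world axes, zero at the start; "ft_torque": the same for the moment, N m; "grip_width": finger opening in m.
Only numpy, scipy, OpenCV 4.12 (cv2) and the standard library are available. Lean on these libraries where they do the work, as an engineer would, in place of code of your own. Each camera call takes 0.05 s, during which the arm holds its last target.

## Working session

There is one attempt and no reset: what is moved stays moved. The work goes in short steps, Python scripts to look and compute and a tool call to move; the robot and the scene stay as the last step left them, time stands still between calls to the robot, and variables do not carry over. Pictures are saved under pics/ and viewed, and the job is handed in when it is done.

Besides the shell and the picture viewer there is one more tool, called as a command line: name --argument value ..., lists and objects as JSON in quotes. send_rows: Moves the arm, as the interface text tells. Its arguments: {"type":"object","properties":{"deltas":{"type":"array","items":{"type":"object","properties":{"grip":{"type":"number"},"translation":{"type":"array","items":{"type":"number"}},"twist":{"type":"array","items":{"type":"number"}}}}}},"required":["deltas"]}

```bash
mkdir -p pics
cat > h.py <<'E'
import numpy as np, cv2
from workcell import bot, camera
E
python3 - <<'E'
from h import *
o=bot.get_obs()
print({k:np.round(v,4) for k,v in o.items()})
for n in ["scene","top","wrist"]:
    c=camera(n); cv2.imwrite(f"pics/{n}0.png",c["color"]); np.savez(f"{n}0.npz",**c)
    print(n,c["intrinsics"].round(1).tolist(),np.round(c["xyz"],3),np.round(c["rotation"],3).tolist())
E
```

```text
{'clock': np.float64(0.0), 'joint_pos': array([-1.197 ,  0.2414,  0.0037,  1.3352, -0.    ,  1.5708]), 'joint_vel': array([ 0.0002, -0.0012, -0.0009, -0.0009,  0.001 ,  0.0003]), 'tau': array([ 7.00000e-04, -3.72315e+01,  2.52409e+01,  1.70000e-02,
        0.00000e+00, -0.00000e+00]), 'eef_pos': array([ 0.1823, -0.4649,  0.2304]), 'tool_rot': array([ 9.826e-01,  1.858e-01, -2.000e-04, -1.000e-03]), 'ft_force': array([ 0.684 , -0.3227, -0.0853]), 'ft_torque': array([0.0287, 0.002 , 0.0171]), 'grip_width': np.float64(0.0852)}
scene [[510.2, 0.0, 322.9], [0.0, 510.2, 239.7], [0.0, 0.0, 1.0]] [0.209 0.501 0.755] [-0.289, 0.892, -0.333, 0.101]
top [[450.1, 0.0, 326.4], [0.0, 450.1, 233.7], [0.0, 0.0, 1.0]] [0.404 0.057 0.959] [0.705, -0.705, 0.062, -0.048]
wrist [[371.6, 0.0, 314.3], [0.0, 371.6, 243.0], [0.0, 0.0, 1.0]] [ 0.253 -0.438  0.373] [0.817, -0.557, -0.085, 0.124]
```

View pics/scene0.png

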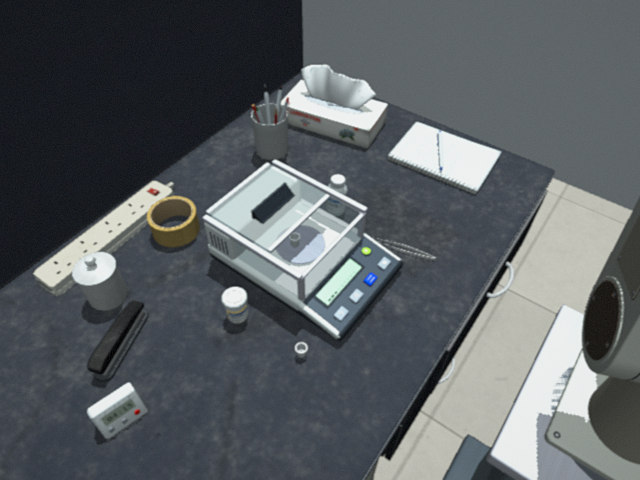

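View pics/top0.png

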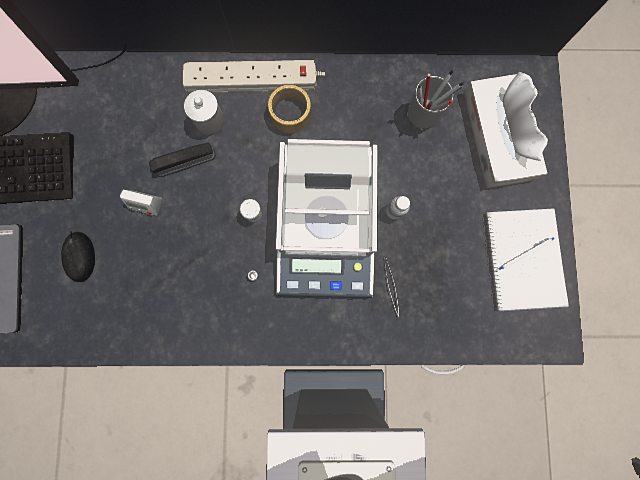

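View pics/wrist0.png

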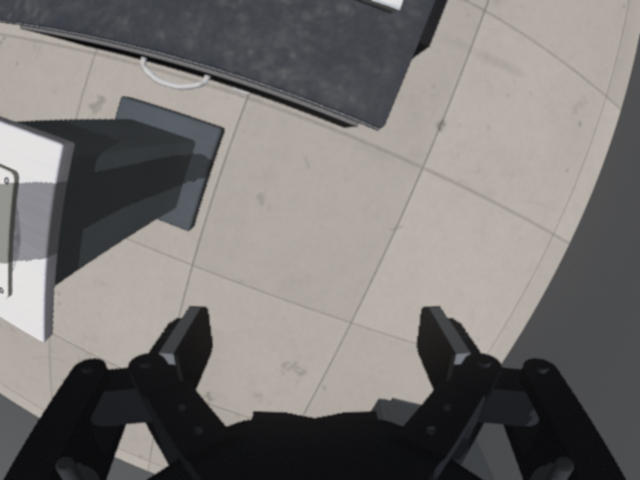

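The scene and top views both show the balance. In the top view the lip is near (328,181) and the blue tare key near (336,285); in the scene view they are near (272,202) and (370,280). The lid is part open, and the wrist camera sees only floor. Next I triangulate.

```bash
cat >> h.py <<'E'
def ray(c,uv):
    K=c["intrinsics"];d=np.array([(uv[0]-K[0,2])/K[0,0],(uv[1]-K[1,2])/K[1,1],1.]);d=c["rotation"]@d
    return np.array(c["xyz"]),d/np.linalg.norm(d)
def plane(c,uv,z):
    o,d=ray(c,uv);return o+d*(z-o[2])/d[2]
def tri(c1,u1,c2,u2):
    o1,d1=ray(c1,u1);o2,d2=ray(c2,u2)
    s=np.linalg.lstsq(np.c_[d1,-d2],o2-o1,rcond=None)[0]
    a=o1+s[0]*d1;b=o2+s[1]*d2
    return (a+b)/2,np.linalg.norm(a-b)
E
python3 - <<'E'
from h import *
t=dict(np.load("top0.npz"));s=dict(np.load("scene0.npz"))
def blob(img,m,box,n):
    x0,y0,x1,y1=box;mm=np.zeros_like(m);mm[y0:y1,x0:x1]=m[y0:y1,x0:x1]
    k,l,st,ce=cv2.connectedComponentsWithStats(mm.astype(np.uint8))
    i=1+np.argmax(st[1:,4]);cn=cv2.findContours((l==i).astype(np.uint8),0,2)[0][0]
    print(n,st[i],ce[i].round(2),cv2.boxPoints(cv2.minAreaRect(cn)).round(1).tolist());return ce[i]
def blue(i): h=cv2.cvtColor(i,cv2.COLOR_BGR2HSV);return (h[...,0]>105)&(h[...,0]<130)&(h[...,1]>150)&(h[...,2]>100)
bt=blob(t["color"],blue(t["color"]),(320,270,350,300),"tare top")
bs=blob(s["color"],blue(s["color"]),(350,260,390,300),"tare scene")
print(tri(t,bt,s,bs), plane(t,bt,.038))
dk=lambda i:i.max(2)<60
lt=blob(t["color"],dk(t["color"]),(295,165,365,200),"lip top")
ls=blob(s["color"],dk(s["color"]),(245,180,300,225),"lip scene")
print(tri(t,lt,s,ls))
a=cv2.resize(t["color"][130:305,260:395],None,fx=4,fy=4,interpolation=2)[:600]
cv2.imwrite("pics/tz.png",cv2.resize(t["color"][135:300,265:390],None,fx=3.6,fy=3.6,interpolation=2))
cv2.imwrite("pics/sz.png",cv2.resize(s["color"][155:345,200:410],None,fx=3.1,fy=3.1,interpolation=2))
E
```

```text
tare top [330 282  12   7  71] [335.54 284.94] [[330.0, 282.0], [341.0, 282.0], [341.0, 288.0], [330.0, 288.0]]
tare scene [364 272  14  14  98] [369.97 278.94] [[362.3999938964844, 280.70001220703125], [370.20001220703125, 271.0], [377.70001220703125, 276.8999938964844], [369.8999938964844, 286.70001220703125]]Traceback (most recent call last):
  File "<stdin>", line 11, in <module>
  File "h.py", line 9, in tri
    o1,d1=ray(c1,u1);o2,d2=ray(c2,u2)
          ~~~^^^^^^^
  File "h.py", line 4, in ray
    K=c["intrinsics"];d=np.array([(uv[0]-K[0,2])/K[0,0],(uv[1]-K[1,2])/K[1,1],1.]);d=c["rotation"]@d
                                                                                     ~~~~~~~~~~~~~^~
ValueError: matmul: Input operand 1 has a mismatch in its core dimension 0, with gufunc signature (n?,k),(k,m?)->(n?,m?) (size 3 is different from 4)
```

```bash
sed -i 's/d=c\["rotation"\]@d/d=R.from_quat(c["rotation"]).apply(d)/; 1a from scipy.spatial.transform import Rotation as R' h.py
python3 - <<'E'
from h import *
t=dict(np.load("top0.npz"));s=dict(np.load("scene0.npz"))
def blob(img,m,box,n):
    x0,y0,x1,y1=box;mm=np.zeros_like(m);mm[y0:y1,x0:x1]=m[y0:y1,x0:x1]
    k,l,st,ce=cv2.connectedComponentsWithStats(mm.astype(np.uint8))
    i=1+np.argmax(st[1:,4]);cn=cv2.findContours((l==i).astype(np.uint8),0,2)[0][0]
    print(n,st[i],ce[i].round(2),cv2.boxPoints(cv2.minAreaRect(cn)).round(1).tolist());return ce[i]
def blue(i): h=cv2.cvtColor(i,cv2.COLOR_BGR2HSV);return (h[...,0]>105)&(h[...,0]<130)&(h[...,1]>150)&(h[...,2]>100)
bt=blob(t["color"],blue(t["color"]),(320,270,350,300),"tare top")
bs=blob(s["color"],blue(s["color"]),(350,260,390,300),"tare scene")
print(tri(t,bt,s,bs), plane(t,bt,.038))
dk=lambda i:i.max(2)<60
lt=blob(t["color"],dk(t["color"]),(295,165,365,200),"lip top")
ls=blob(s["color"],dk(s["color"]),(245,180,300,225),"lip scene")
print(tri(t,lt,s,ls))
cv2.imwrite("pics/tz.png",cv2.resize(t["color"][135:300,265:390],None,fx=3.6,fy=3.6,interpolation=2))
cv2.imwrite("pics/sz.png",cv2.resize(s["color"][155:345,200:410],None,fx=3.1,fy=3.1,interpolation=2))
E
```

```text
tare top [330 282  12   7  71] [335.54 284.94] [[330.0, 282.0], [341.0, 282.0], [341.0, 288.0], [330.0, 288.0]]
tare scene [364 272  14  14  98] [369.97 278.94] [[362.3999938964844, 280.70001220703125], [370.20001220703125, 271.0], [377.70001220703125, 276.8999938964844], [369.8999938964844, 286.70001220703125]]
(array([0.44229992, 0.0205616 , 0.03848389]), np.float64(0.0009860650377154793)) [0.44277087 0.02074333 0.038     ]
lip top [305 176   1  10  10] [305.  180.5] [[305.0, 185.0], [305.0, 185.0], [305.0, 176.0], [305.0, 176.0]]
lip scene [252 185  40  37 559] [271.8  203.36] [[250.0, 213.5], [284.3999938964844, 184.10000610351562], [293.1000061035156, 194.3000030517578], [258.79998779296875, 223.8000030517578]]
(array([0.61675379, 0.07629132, 0.16912941]), np.float64(0.018097878865844113))
```

View pics/tz.png

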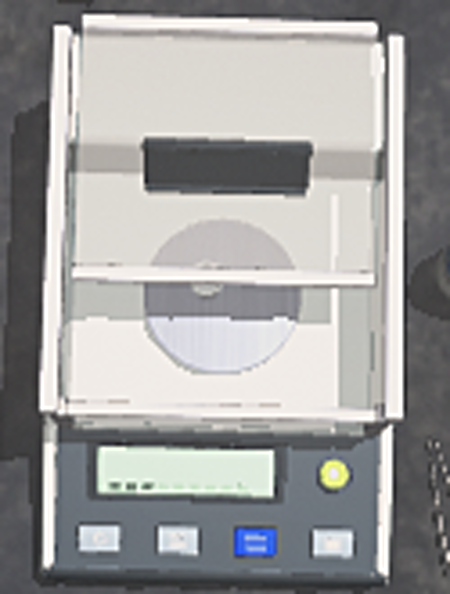

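View pics/sz.png

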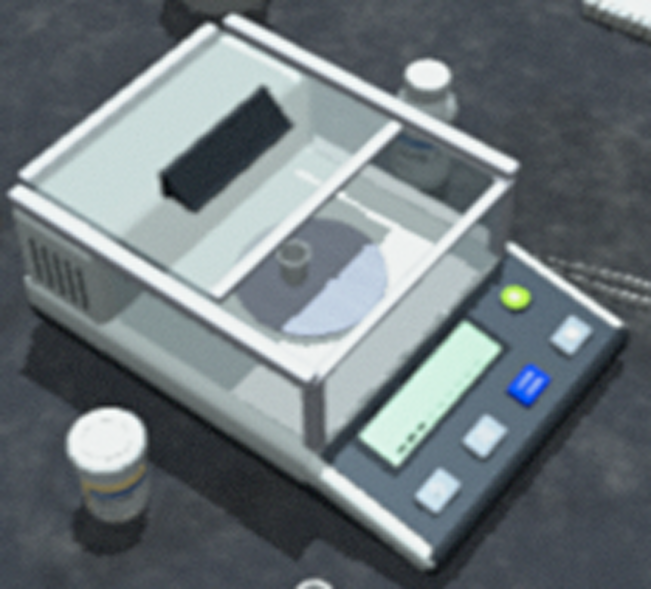

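Run:
```python
from h import *
t=dict(np.load("top0.npz"));s=dict(np.load("scene0.npz"))
T=lambda u:(265+u[0]/3.6,135+u[1]/3.6); S=lambda u:(200+u[0]/3.1,155+u[1]/3.1)
P={}
for n,a,b in [("lipL",(146,140),(162,178)),("lipR",(310,143),(264,86)),("power",(99,538),(437,491)),("menu",(178,541),(485,437)),("print",(333,543),(572,335)),("strip L front",(70,280),(217,297)),("strip R",(374,284),(400,125)),("cup top",(207,275),(294,248)),("frontrail FL",(57,413),(318,380)),("railFR",(385,416),(505,183))]:
    p,e=tri(t,T(a),s,S(b));P[n]=p;print(n,p.round(4),round(e,4))
for a,b in [("lipL","lipR"),("power","print"),("strip L front","strip R"),("railFR","frontrail FL")]:
    d=P[b]-P[a];print(a,np.degrees(np.arctan2(d[0],-d[1])).round(2),np.linalg.norm(d))
for n,a,z in [("lipL",(146,140),.1315),("lipR",(310,143),.1315),("power",(99,538),.038),("print",(333,543),.038)]: print(n,plane(t,T(a),z).round(4))
```

```text
lipL [0.6491 0.0803 0.128 ] 0.0014
lipR [ 0.6464 -0.0063  0.1328] 0.0013
power [0.4434 0.1081 0.0382] 0.0007
menu [0.4419 0.0636 0.0374] 0.0005
print [ 0.4402 -0.0243  0.0386] 0.0015
strip L front [0.5764 0.1209 0.1172] 0.0007
strip R [ 0.5744 -0.0407  0.1162] 0.0005
cup top [0.5854 0.0474 0.0827] 0.0018
frontrail FL [0.5064 0.1273 0.1078] 0.0001
railFR [ 0.5052 -0.0465  0.1059] 0.0001
lipL -1.74 0.08679271283205454
power -1.39 0.13246113323507566
strip L front -0.72 0.16155097966039078
railFR 179.63 0.17378464865727503
lipL [0.6486 0.0806 0.1315]
lipR [ 0.6474 -0.0061  0.1315]
power [0.4438 0.1083 0.038 ]
print [ 0.441 -0.024  0.038]
```

Measured so far:
- **Tare key:** (0.442, 0.021, 0.038).
- **Lip rear edge:** middle at about (0.648, 0.037).
- **Balance yaw:** about -1.2°.
- **Lid:** open by about 70 mm.

In the zoomed views, the rails, lip, strip and keys agree between the two cameras to about 1–2 mm. I go behind the lip with the gripper shut.

```bash
cat >> h.py <<'E'
def go(p,yaw=-1.2,tilt=0.):
    "delta from current pose in tool axes to world p, tool x at yaw (deg), tool z tilted forward by tilt rad"
    o=bot.get_obs();Rc=R.from_quat(o["tool_rot"])
    Rt=R.from_euler('z',yaw,degrees=True)*R.from_euler('y',-tilt)*R.from_euler('x',180,degrees=True)
    print("pos",o["eef_pos"].round(4),"j",o["joint_pos"].round(2),"F",o["ft_force"].round(2),"w",round(float(o["grip_width"]),4),"t",round(float(o["clock"]),2))
    print("tool x,z",Rc.as_matrix()[:,0].round(3),Rc.as_matrix()[:,2].round(3))
    print("trans",Rc.inv().apply(np.array(p)-o["eef_pos"]).round(4),"twist",np.degrees((Rc.inv()*Rt).as_rotvec()).round(2))
E
python3 -c "
from h import *
go([.676,.037,.25])"
```

```text
pos [ 0.1824 -0.465   0.2306] j [-1.2   0.24  0.    1.34  0.    1.57] F [ 0.19 -0.7   0.15] w 0.0855 t 0.15
tool x,z [0.931 0.365 0.   ] [-0.001  0.002 -1.   ]
trans [ 0.6428 -0.2872 -0.0189] twist [-1.000e-01  2.000e-02  2.261e+01]
```

send_rows --deltas '[{"grip": 0,"translation": [0.05,-0.022,-0.005],"twist": [0,0,4]},{"grip": 0,"translation": [0.1,-0.044,-0.01],"twist": [0,0,8]},{"grip": 0,"translation": [0.15,-0.067,-0.015],"twist": [0,0,12]},{"grip": 0,"translation": [0.2,-0.09,-0.02],"twist": [0,0,16]},{"grip": 0,"translation": [0.25,-0.112,-0.02],"twist": [0,0,20]}]'

```text
clock: 0.78
eef_pos: [0.3754, -0.2682, 0.2511]
tool_rot: [1.0, 0.011, 0.0, -0.001]
ft_force: [1.0, 0.3, -0.3]
grip_width: 0.0002
```

```bash
python3 -c "
from h import *
go([.676,.037,.25])"
```

```text
pos [ 0.3754 -0.2682  0.2511] j [-0.62  0.16 -0.05  1.37  0.    2.5 ] F [ 1.02  0.26 -0.28] w 0.0002 t 0.78
tool x,z [1.    0.022 0.   ] [ 0.     0.001 -1.   ]
trans [ 0.3074 -0.2984  0.0014] twist [-0.06 -0.    2.48]
```

The last joint is heading for its limit with this orientation, so I use the half-turned one. It is equivalent for pushing.

send_rows --deltas '[{"grip": 0,"translation": [0.0,-0.02,0],"twist": [0,0,-10]},{"grip": 0,"translation": [0.01,-0.05,0],"twist": [0,0,-20]},{"grip": 0,"translation": [0.03,-0.08,0],"twist": [0,0,-30]},{"grip": 0,"translation": [0.05,-0.11,0],"twist": [0,0,-40]},{"grip": 0,"translation": [0.07,-0.14,0],"twist": [0,0,-50]}]'

```text
clock: 1.4
eef_pos: [0.4425, -0.1256, 0.251]
tool_rot: [0.9, 0.435, 0.0, -0.001]
ft_force: [0.6, 0.7, 0.4]
grip_width: 0.0002
```

```bash
python3 -c "
from h import *
go([.676,.037,.25],178.8)"
```

```text
pos [ 0.4425 -0.1256  0.251 ] j [-0.28  0.15 -0.05  1.37  0.    1.96] F [0.6  0.74 0.37] w 0.0002 t 1.4
tool x,z [0.621 0.784 0.001] [-0.     0.001 -1.   ]
trans [0.2724 0.082  0.0011] twist [ 0.000e+00 -8.000e-02 -1.272e+02]
```

send_rows --deltas '[{"grip": 0,"translation": [0.04,0.012,0],"twist": [0,0,-10]},{"grip": 0,"translation": [0.09,0.027,0],"twist": [0,0,-20]},{"grip": 0,"translation": [0.14,0.042,0],"twist": [0,0,-30]},{"grip": 0,"translation": [0.19,0.057,0],"twist": [0,0,-40]},{"grip": 0,"translation": [0.23,0.069,0],"twist": [0,0,-50]}]'

```text
clock: 2.02
eef_pos: [0.6407, 0.0132, 0.2502]
tool_rot: [0.629, 0.777, -0.0, -0.001]
ft_force: [1.1, 0.2, -0.2]
grip_width: 0.0003
```

```bash
python3 -c "
from h import *
go([.676,.037,.18],178.8)"
```

```text
pos [0.6407 0.0132 0.2502] j [0.02 0.53 0.48 1.52 0.   1.38] F [ 1.08  0.16 -0.25] w 0.0003 t 2.02
tool x,z [-0.208  0.978  0.001] [-0.001  0.001 -1.   ]
trans [0.0158 0.0395 0.0702] twist [ -0.    -0.1  -76.82]
```

send_rows --deltas '[{"grip": 0,"translation": [0.006,0.015,0],"twist": [0,0,-10]},{"grip": 0,"translation": [0.012,0.03,0.0],"twist": [0,0,-20]},{"grip": 0,"translation": [0.016,0.0395,0.01],"twist": [0,0,-30]},{"grip": 0,"translation": [0.016,0.0395,0.02],"twist": [0,0,-40]},{"grip": 0,"translation": [0.016,0.0395,0.03],"twist": [0,0,-50]}]'

```text
clock: 2.65
eef_pos: [0.6758, 0.0373, 0.2189]
tool_rot: [0.239, 0.971, 0.0, -0.001]
ft_force: [0.0, -0.4, -0.0]
grip_width: 0.0004
```

```bash
python3 -c "
from h import *
go([.676,.037,.15],178.8)"
```

```text
pos [0.6758 0.0373 0.2189] j [0.05 0.62 0.55 1.51 0.   0.54] F [ 0.03 -0.4  -0.03] w 0.0004 t 2.65
tool x,z [-0.886  0.464  0.003] [-0.003  0.001 -1.   ]
trans [-0.0005 -0.0002  0.0689] twist [ 1.000e-02 -1.700e-01 -2.647e+01]
```

send_rows --deltas '[{"grip": 0,"translation": [0,0,0.02],"twist": [0,0,-9]},{"grip": 0,"translation": [0,0,0.04],"twist": [0,-0.1,-18]},{"grip": 0,"translation": [0,0,0.06],"twist": [0,-0.2,-26.5]},{"grip": 0,"translation": [0,0,0.069],"twist": [0,-0.2,-26.5]},{"grip": 0,"translation": [0,0,0.069],"twist": [0,-0.2,-26.5]}]'

```text
clock: 3.28
eef_pos: [0.6751, 0.0374, 0.149]
tool_rot: [0.011, 1.0, -0.0, -0.001]
ft_force: [0.2, -0.5, -0.4]
grip_width: -0.0001
```

Run:
```python
from h import *
go([.676,.037,.119],178.8)
for n in ["scene","top","wrist"]:
    c=camera(n); cv2.imwrite(f"pics/{n}1.png",c["color"])
    i=c["color"]
    if n=="scene": cv2.imwrite("pics/sz1.png",cv2.resize(i[110:345,180:410],None,fx=2.5,fy=2.5,interpolation=2))
```

```text
pos [0.6751 0.0374 0.149 ] j [0.06 0.64 0.4  1.34 0.   0.08] F [ 0.22 -0.49 -0.36] w -0.0001 t 3.27
tool x,z [-1.     0.023  0.002] [-0.002 -0.    -1.   ]
trans [-0.001  -0.0003  0.03  ] twist [-0.   -0.09 -0.09]
```

View pics/sz1.png

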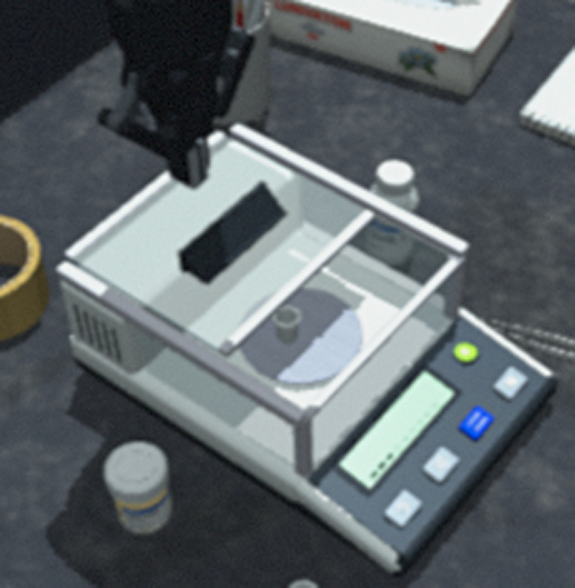

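View pics/wrist1.png

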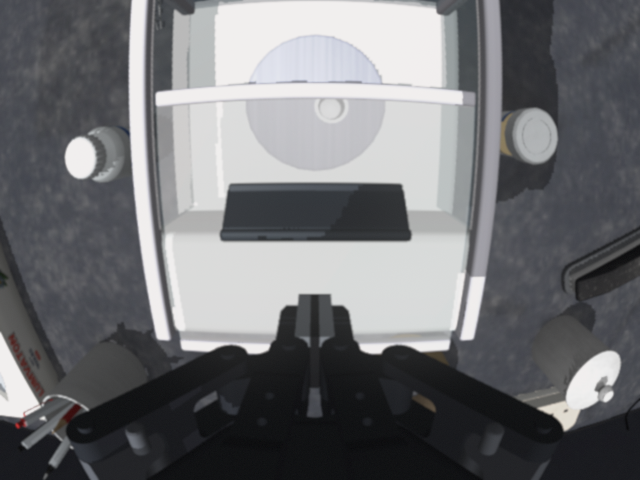

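The wrist view shows the shut fingertips at (315,298), centred behind the lip's rear edge at (315,239). They are over free glass. I descend to about 8 mm above the glass.

send_rows --deltas '[{"grip": 0,"translation": [0,0,0.012],"twist": [0,0,0]},{"grip": 0,"translation": [0,0,0.022],"twist": [0,0,0]},{"grip": 0,"translation": [0,0,0.028],"twist": [0,0,0]},{"grip": 0,"translation": [0,0,0.028],"twist": [0,0,0]}]'

```text
clock: 3.92
eef_pos: [0.6757, 0.0374, 0.1218]
tool_rot: [0.011, 1.0, 0.0, 0.0]
ft_force: [-0.7, 0.7, -0.1]
grip_width: 0.0
```

send_rows --deltas '[{"grip": 0,"translation": [0.01,0,0],"twist": [0,0,0]},{"grip": 0,"translation": [0.02,0,0],"twist": [0,0,0]},{"grip": 0,"translation": [0.032,0,0],"twist": [0,0,0]},{"grip": 0,"translation": [0.044,0,0],"twist": [0,0,0]},{"grip": 0,"translation": [0.056,0,0],"twist": [0,0,0]}]'

```text
clock: 4.55
eef_pos: [0.6197, 0.0386, 0.1223]
tool_rot: [0.011, 1.0, 0.0, 0.001]
ft_force: [1.2, -0.7, -1.5]
grip_width: -0.0003
```

Run:
```python
from h import *
go([.589,.037,.122],178.8)
c=camera("wrist"); cv2.imwrite("pics/wrist2.png",c["color"])
```

```text
pos [0.6197 0.0386 0.1223] j [ 0.06  0.54  0.16  1.19 -0.    0.08] F [ 1.16 -0.66 -1.45] w -0.0003 t 4.55
tool x,z [-1.     0.022 -0.002] [ 0.002  0.    -1.   ]
trans [ 0.0307 -0.0023  0.0002] twist [ 0.01  0.11 -0.04]
```

View pics/wrist2.png

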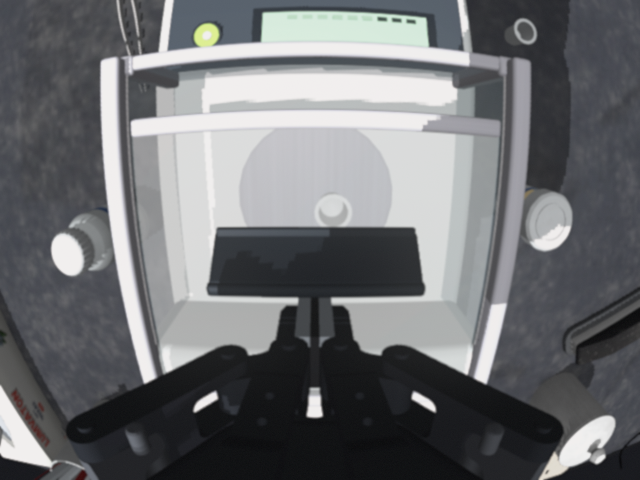

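The wrist view shows the fingers against the lip at (315,296). The lid's front strip (315,122) has moved towards the front frame (315,55). I keep pushing, with smaller steps near the stop.

send_rows --deltas '[{"grip": 0,"translation": [0.01,0,0],"twist": [0,0,0]},{"grip": 0,"translation": [0.018,0,0],"twist": [0,0,0]},{"grip": 0,"translation": [0.022,0,0],"twist": [0,0,0]},{"grip": 0,"translation": [0.025,0,0],"twist": [0,0,0]}]'

```text
clock: 5.1
eef_pos: [0.5931, 0.0392, 0.1226]
tool_rot: [0.011, 1.0, 0.0, 0.0]
ft_force: [1.0, 0.1, 0.6]
grip_width: -0.0001
```

send_rows --deltas '[{"grip": 0,"translation": [0.0015,0,0],"twist": [0,0,0]},{"grip": 0,"translation": [0.003,0,0],"twist": [0,0,0]}]'

```text
clock: 5.35
eef_pos: [0.5902, 0.0393, 0.1226]
tool_rot: [0.011, 1.0, 0.0, 0.0]
ft_force: [1.4, 0.3, 0.1]
grip_width: -0.0
```

Still only friction-level force (about 1 N), so I creep on.

send_rows --deltas '[{"grip": 0,"translation": [0.001,0,0],"twist": [0,0,0]},{"grip": 0,"translation": [0.002,0,0],"twist": [0,0,0]}]'

```text
clock: 5.6
eef_pos: [0.5901, 0.0393, 0.1227]
tool_rot: [0.011, 1.0, 0.0, 0.002]
ft_force: [7.3, -0.5, -3.9]
grip_width: 0.0003
```

send_rows --deltas '[{"grip": 0,"translation": [0.001,0,0],"twist": [0,0,0]},{"grip": 0,"translation": [0.002,0,0],"twist": [0,0,0]}]'

```text
clock: 5.85
eef_pos: [0.5901, 0.0393, 0.1228]
tool_rot: [0.011, 1.0, 0.0, 0.004]
ft_force: [8.2, 0.2, -5.3]
grip_width: 0.0
```

The TCP stopped at x 0.590 against a predicted 0.589, and the force rose to 8 N, so that is the end stop. I back off, lift, and look.

send_rows --deltas '[{"grip": 0,"translation": [-0.006,0,0],"twist": [0,0,0]},{"grip": 0,"translation": [-0.012,0,0],"twist": [0,0,0]},{"grip": 0,"translation": [-0.012,0,-0.02],"twist": [0,0,0]},{"grip": 0,"translation": [-0.012,0,-0.05],"twist": [0,0,0]},{"grip": 0,"translation": [-0.012,0,-0.08],"twist": [0,0,0]}]'

```text
clock: 6.48
eef_pos: [0.6007, 0.039, 0.2032]
tool_rot: [0.011, 1.0, -0.0, 0.003]
ft_force: [-0.3, 0.0, 1.0]
grip_width: 0.0
```

Run:
```python
from h import *
go([.43,.021,.16],178.8,.2)
for n in ["scene","wrist"]:
    c=camera(n)
    i=c["color"]
    cv2.imwrite(f"pics/{n}3.png",cv2.resize(i[110:345,180:410],None,fx=2.5,fy=2.5,interpolation=2) if n=="scene" else i)
```

```text
pos [0.6007 0.039  0.2032] j [ 0.07  0.45  0.24  1.35 -0.    0.09] F [-0.27  0.03  1.  ] w 0.0 t 6.47
tool x,z [-1.     0.022 -0.006] [ 0.006 -0.    -1.   ]
trans [ 0.1706 -0.0217  0.0422] twist [ 1.00e-02  1.18e+01 -4.00e-02]
```

View pics/scene3.png

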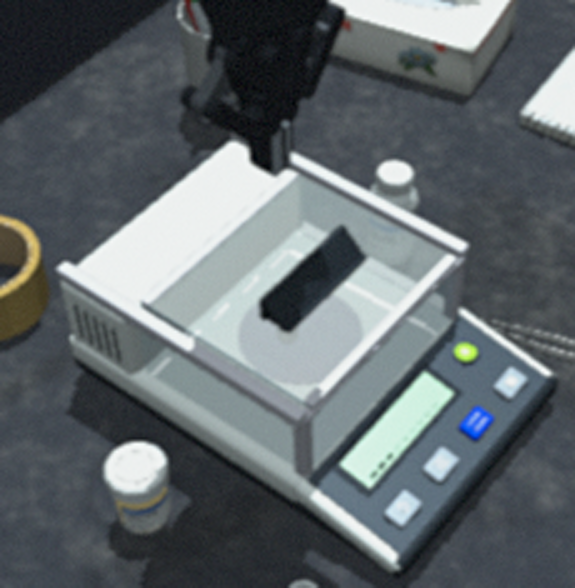

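View pics/wrist3.png

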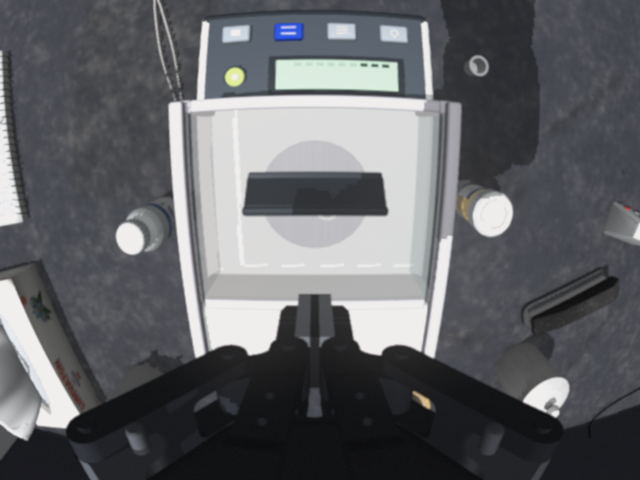

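Both views show the lid shut: its front edge is at the front frame, the lip is over the pan, and nothing beside the balance has moved. Next, over to the tare key with the tool tilted to the panel normal.

send_rows --deltas '[{"grip": 0,"translation": [0.03,-0.003,0],"twist": [0,-2,0]},{"grip": 0,"translation": [0.07,-0.008,0.0],"twist": [0,-4,0]},{"grip": 0,"translation": [0.11,-0.013,0],"twist": [0,-7,0]},{"grip": 0,"translation": [0.15,-0.019,0.01],"twist": [0,-9,0]},{"grip": 0,"translation": [0.17,-0.0217,0.03],"twist": [0,-11,0]}]'

```text
clock: 7.2
eef_pos: [0.4309, 0.021, 0.1736]
tool_rot: [0.011, 0.995, -0.001, 0.103]
ft_force: [0.1, -0.1, 0.1]
grip_width: 0.0003
```

Run:
```python
from h import *
go([.433,.0206,.082],178.8,-.2)
c=camera("wrist");cv2.imwrite("pics/wrist4.png",c["color"])
o=bot.get_obs();print(np.round(c["xyz"],4))
h=cv2.cvtColor(c["color"],cv2.COLOR_BGR2HSV);m=((h[...,0]>105)&(h[...,0]<130)&(h[...,1]>150)&(h[...,2]>100)).astype(np.uint8)
k,l,st,ce=cv2.connectedComponentsWithStats(m)
for i in range(1,k):
    if st[i,4]>100:
        K=c["intrinsics"];p=(ce[i]-K[:2,2])/K[0,0];r=np.hypot(*p)
        d=R.from_quat(c["rotation"]).apply([*(p/r*np.sin(r)),np.cos(r)]);print(st[i],ce[i].round(1),(c["xyz"]+d*(.038-c["xyz"][2])/d[2]).round(4))
```

```text
pos [0.4309 0.021  0.1736] j [ 0.06 -0.01 -0.47  0.91 -0.02  0.08] F [ 0.06 -0.07  0.14] w 0.0003 t 7.2
tool x,z [-0.978  0.021 -0.205] [ 0.205 -0.004 -0.979]
trans [ 0.0168 -0.0004  0.0901] twist [ 0.03  0.39 -0.05]
[0.3279 0.0224 0.2976]
[300 198  30  20 422] [314.5 207.2] [0.4412 0.0201 0.038 ]
```

View pics/wrist4.png

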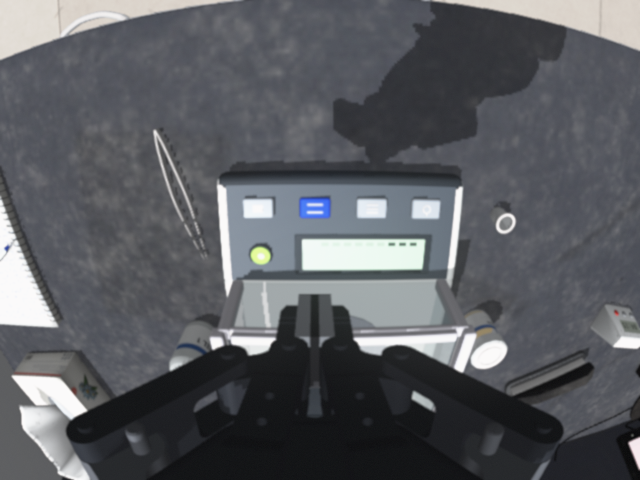

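The wrist view has the tare key at (314,207), which gives (0.441, 0.020). This agrees with the other two cameras to 1 mm. I descend to a standoff above it.

send_rows --deltas '[{"grip": 0,"translation": [0.006,-0.0005,0.03],"twist": [0,0.2,0]},{"grip": 0,"translation": [0.012,-0.0005,0.055],"twist": [0,0.3,0]},{"grip": 0,"translation": [0.017,-0.0005,0.08],"twist": [0,0.4,0]},{"grip": 0,"translation": [0.017,-0.0005,0.095],"twist": [0,0.4,0]},{"grip": 0,"translation": [0.017,-0.0005,0.095],"twist": [0,0.4,0]}]'

```text
clock: 7.88
eef_pos: [0.4252, 0.02, 0.0708]
tool_rot: [0.011, 0.996, -0.001, 0.092]
ft_force: [-1.3, -0.1, -0.0]
grip_width: 0.0002
```

Run:
```python
from h import *
go([.4418,.0203,.038],178.8,-.2)
c=camera("wrist");cv2.imwrite("pics/wrist5.png",c["color"])
c=camera("scene");cv2.imwrite("pics/scene5.png",cv2.resize(c["color"][155:345,220:430],None,fx=3,fy=3,interpolation=2))
```

```text
pos [0.4252 0.02   0.0708] j [ 0.06  0.12 -0.63  0.63 -0.02  0.08] F [-1.32 -0.12 -0.  ] w 0.0002 t 7.88
tool x,z [-0.983  0.021 -0.184] [ 0.184 -0.004 -0.983]
trans [-0.0103  0.0007  0.0353] twist [-0.03 -0.88 -0.04]
```

View pics/wrist5.png

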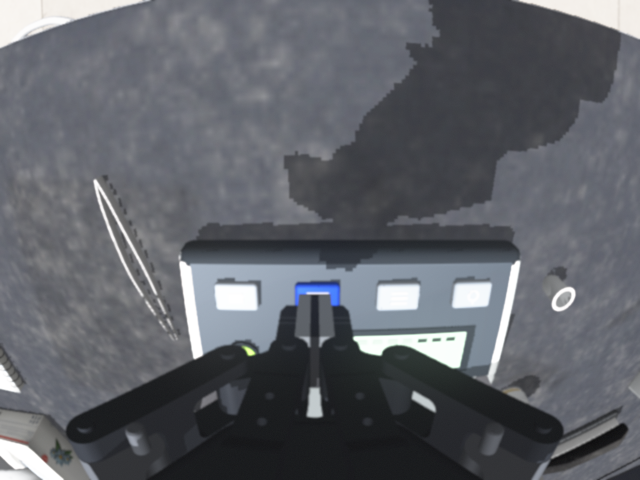

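View pics/scene5.png

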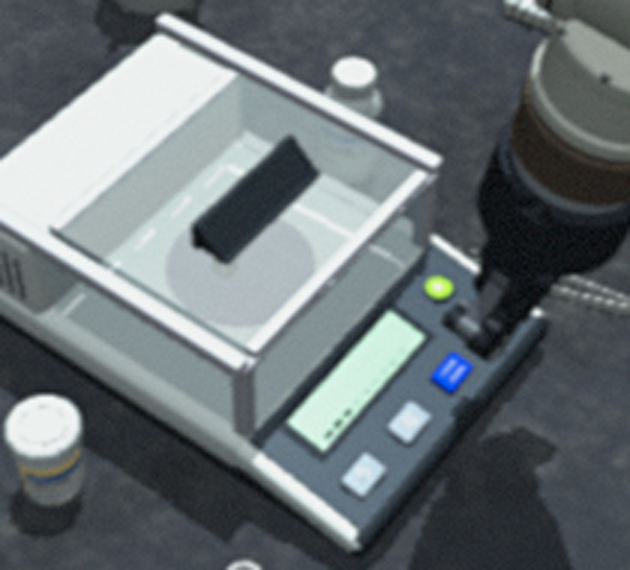

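The fingertips line up with the blue key sideways ((315,300) and (318,293) in the wrist view). The pose is 10 mm short in x, so I correct that while descending to about 6 mm above the key.

send_rows --deltas '[{"grip": 0,"translation": [-0.005,0.0004,0.005],"twist": [0,-0.9,0]},{"grip": 0,"translation": [-0.01,0.0007,0.015],"twist": [0,-0.9,0]},{"grip": 0,"translation": [-0.01,0.0007,0.025],"twist": [0,-0.9,0]},{"grip": 0,"translation": [-0.01,0.0007,0.029],"twist": [0,-0.9,0]},{"grip": 0,"translation": [-0.01,0.0007,0.029],"twist": [0,-0.9,0]}]'

```text
clock: 8.6
eef_pos: [0.441, 0.0204, 0.045]
tool_rot: [0.011, 0.995, -0.001, 0.101]
ft_force: [0.4, -0.7, 0.8]
grip_width: -0.0002
```

Run:
```python
from h import *
go([.4418,.0203,.038],178.8,-.2)
c=camera("wrist");cv2.imwrite("pics/wrist6.png",c["color"][200:400,150:500])
```

```text
pos [0.441  0.0204 0.045 ] j [ 0.06  0.19 -0.65  0.54 -0.02  0.08] F [ 0.39 -0.74  0.76] w -0.0002 t 8.6
tool x,z [-0.979  0.021 -0.201] [ 0.201 -0.005 -0.98 ]
trans [ 0.0006 -0.      0.007 ] twist [-0.03  0.13 -0.04]
```

View pics/wrist6.png

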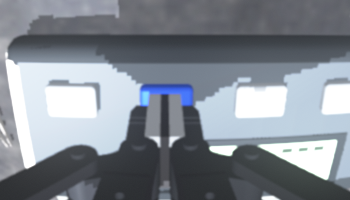

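The tip sits squarely over the blue key, about 7 mm above it, with wide gaps to the neighbouring keys. I press in small steps.

send_rows --deltas '[{"grip": 0,"translation": [0.0005,0,0.003],"twist": [0,0,0]},{"grip": 0,"translation": [0.0005,0,0.006],"twist": [0,0,0]},{"grip": 0,"translation": [0.0005,0,0.007],"twist": [0,0,0]}]'

```text
clock: 9.02
eef_pos: [0.4421, 0.0204, 0.0382]
tool_rot: [0.011, 0.995, -0.001, 0.101]
ft_force: [-0.5, -0.1, 0.5]
grip_width: -0.0
```

send_rows --deltas '[{"grip": 0,"translation": [0,0,0.001],"twist": [0,0,0]},{"grip": 0,"translation": [0,0,0.001],"twist": [0,0,0]}]'

```text
clock: 9.28
eef_pos: [0.4424, 0.0203, 0.0373]
tool_rot: [0.011, 0.995, -0.001, 0.101]
ft_force: [-0.8, 0.3, 1.2]
grip_width: -0.0001
```

send_rows --deltas '[{"grip": 0,"translation": [0,0,0.001],"twist": [0,0,0]},{"grip": 0,"translation": [0,0,0.001],"twist": [0,0,0]}]'

```text
clock: 9.52
eef_pos: [0.4426, 0.0203, 0.0363]
tool_rot: [0.011, 0.995, -0.001, 0.101]
ft_force: [-0.8, 0.2, 1.5]
grip_width: 0.0004
```

send_rows --deltas '[{"grip": 0,"translation": [0,0,0.001],"twist": [0,0,0]},{"grip": 0,"translation": [0,0,0.001],"twist": [0,0,0]}]'

```text
clock: 9.78
eef_pos: [0.4428, 0.0203, 0.0353]
tool_rot: [0.011, 0.995, -0.001, 0.101]
ft_force: [-0.1, 0.4, 2.8]
grip_width: -0.0002
```

send_rows --deltas '[{"grip": 0,"translation": [0,0,0.0005],"twist": [0,0,0]},{"grip": 0,"translation": [0,0,0.0005],"twist": [0,0,0]}]'

```text
clock: 10.02
eef_pos: [0.4429, 0.0203, 0.0348]
tool_rot: [0.011, 0.995, -0.001, 0.101]
ft_force: [-1.1, -0.3, 3.1]
grip_width: -0.0001
```

Run:
```python
from h import *
go([.4418,.0203,.038],178.8,-.2)
c=camera("scene");cv2.imwrite("pics/scene6.png",cv2.resize(c["color"][230:320,320:430],None,fx=5,fy=5,interpolation=2))
go([.4418,.0203,.038],178.8,-.2)
```

```text
pos [0.4429 0.0203 0.0348] j [ 0.06  0.21 -0.66  0.51 -0.02  0.08] F [-1.07 -0.3   3.1 ] w -0.0001 t 10.03
tool x,z [-0.979  0.021 -0.202] [ 0.201 -0.005 -0.979]
trans [ 0.0004 -0.     -0.0033] twist [-0.03  0.17 -0.04]
pos [0.4429 0.0203 0.0348] j [ 0.06  0.21 -0.66  0.51 -0.02  0.08] F [-1.   -1.04  2.09] w -0.0 t 10.07
tool x,z [-0.979  0.021 -0.202] [ 0.201 -0.005 -0.979]
trans [ 0.0004 -0.0001 -0.0033] twist [-0.02  0.17 -0.04]
```

View pics/scene6.png

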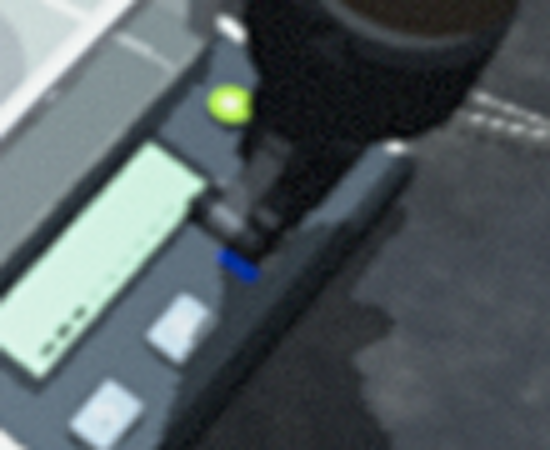

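The scene view shows the fingertip on the blue key (240,265). The force is 2–3 N, so the key is about 3 mm down by the spring figures. A little more makes sure, still far below 15 N.

send_rows --deltas '[{"grip": 0,"translation": [0,0,0.0007],"twist": [0,0,0]},{"grip": 0,"translation": [0,0,0.0007],"twist": [0,0,0]}]'

```text
clock: 10.32
eef_pos: [0.443, 0.0203, 0.0341]
tool_rot: [0.011, 0.995, -0.001, 0.101]
ft_force: [-1.0, -0.3, 2.6]
grip_width: 0.0003
```

send_rows --deltas '[{"grip": 0,"translation": [0,0,0.0006],"twist": [0,0,0]},{"grip": 0,"translation": [0,0,0.0006],"twist": [0,0,0]}]'

```text
clock: 10.58
eef_pos: [0.4431, 0.0203, 0.0338]
tool_rot: [0.011, 0.995, -0.001, 0.101]
ft_force: [-2.7, -0.5, 6.5]
grip_width: 0.0004
```

The force rose to about 7 N, so the key is on its lower stop, fully down. I retract along the tool axis.

send_rows --deltas '[{"grip": 0,"translation": [0,0,-0.005],"twist": [0,0,0]},{"grip": 0,"translation": [0,0,-0.02],"twist": [0,0,0]},{"grip": 0,"translation": [0,0,-0.05],"twist": [0,0,0]},{"grip": 0,"translation": [0,0,-0.09],"twist": [0,0,0]},{"grip": 0,"translation": [0,0,-0.13],"twist": [0,0,0]}]'

```text
clock: 11.2
eef_pos: [0.4163, 0.0209, 0.1622]
tool_rot: [0.011, 0.995, -0.001, 0.101]
ft_force: [1.3, -0.4, -0.3]
grip_width: 0.0002
```

send_rows --deltas '[{"grip": 0,"translation": [0.03,0,-0.02],"twist": [0,0,0]},{"grip": 0,"translation": [0.06,0,-0.03],"twist": [0,0,0]},{"grip": 0,"translation": [0.06,0,-0.03],"twist": [0,0,0]},{"grip": 0,"translation": [0.06,0,-0.03],"twist": [0,0,0]}]'

```text
clock: 11.7
eef_pos: [0.3523, 0.0224, 0.1798]
tool_rot: [0.011, 0.995, -0.001, 0.102]
ft_force: [0.1, -0.2, 0.1]
grip_width: -0.0002
```

Run:
```python
from h import *
go([.4418,.0203,.038],178.8,-.2)
c=camera("scene");cv2.imwrite("pics/scene7.png",c["color"]);s=c
t=camera("top");cv2.imwrite("pics/top7.png",t["color"])
s0=np.load("scene0.npz")["color"]
d=cv2.absdiff(s0,s["color"]).max(2);cv2.imwrite("pics/d7.png",d)
h=cv2.cvtColor(s["color"],cv2.COLOR_BGR2HSV);m=((h[...,0]>105)&(h[...,0]<130)&(h[...,1]>150)&(h[...,2]>100));m[:,:350]=0;m[:,390:]=0;m[:260]=0;m[300:]=0
ys,xs=np.nonzero(m);print("tare scene",xs.mean(),ys.mean(),len(xs))
```

```text
pos [0.3523 0.0224 0.1798] j [ 0.08 -0.18 -0.6   0.96 -0.02  0.1 ] F [ 0.09 -0.15  0.06] w -0.0002 t 11.7
tool x,z [-0.979  0.021 -0.203] [ 0.203 -0.005 -0.979]
trans [-5.900e-02 -1.000e-04  1.571e-01] twist [-0.02  0.24 -0.04]
tare scene 369.95959595959596 279.010101010101 99
```

View pics/scene7.png

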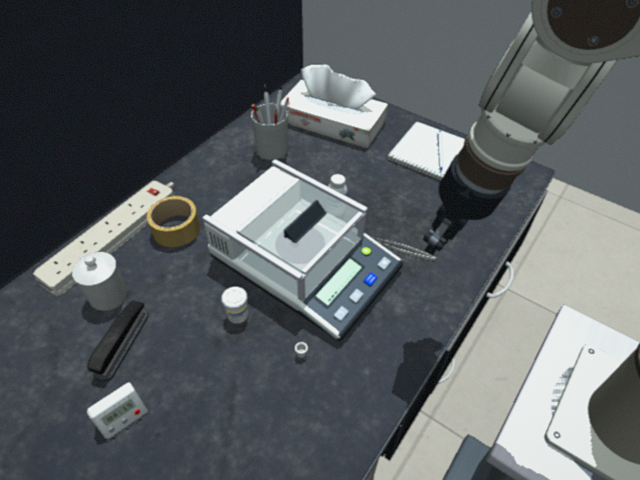

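View pics/d7.png

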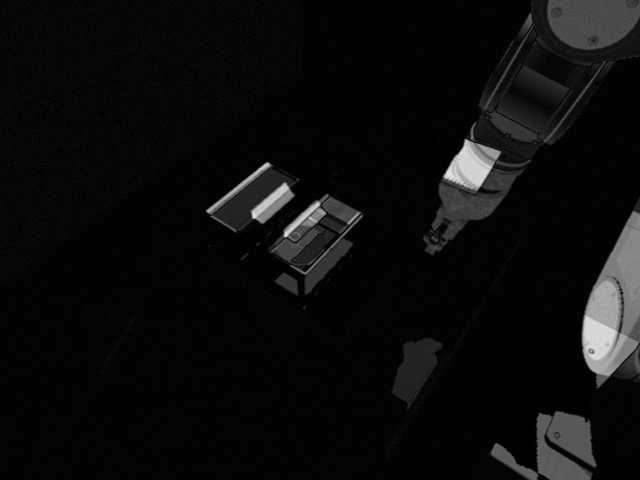

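The difference image shows only the lid and lip, the arm, and its shadow. The bottle, jar, spare cup, forceps and keys are unchanged, and the tare key is back at its first pixel, (370.0,279.0). The robot is clear, so I hand in.

```bash
python3 -c "
from h import *
print(bot.job_done())"
```

```text
the job is handed in; nothing more can be done
None
```

The lid is shut, the tare key has been pressed and released, and the job is handed in at about 12 s of the 40 s allowed. The hand-in reports no verdict.

- **Lid:** I pushed it about 70 mm by its lip with the gripper shut. It met its end stop at TCP x 0.590, against a predicted 0.589, and the force rose from about 1 N to 8 N.
- **Tare key:** I pressed it along the panel normal until it bottomed. The highest reading was 6.5 N upward (about 7 N in all), and I then released it.
- **Last checks:** In the final scene image the tare key is back within 0.1 pixel of its first position. Against the first image, only the lid, the arm and its shadow changed beside the balance. The robot is clear and the force reads about zero.
- **Not confirmed separately:** The lip hides the sample cup in the last scene view, so I could not measure its position. The robot never entered the chamber.
- **Mended on the way:** My first tool orientation would have run the last joint past its limit, so I used the half-turned one. One move above the key ended 10 mm off in x, and I corrected it before pressing.

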